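Find the concealed catch of the cash box

ROBOT

A 6-joint arm with a two-finger parallel gripper is mounted at the origin on a cart in front of the work surface, level with it; the furniture and walls round the work are solid. World frame = base frame: x ahead of the robot, y to its left, z up, the work surface at z = 0. Lengths are in mm, angles in rad, forces in N, time in s.
With the tool pointing down it reaches from about 375 to 975 mm from the base axis. Payload 3.8 kg.
Tool frame: the origin (TCP) lies at the very end of the fingers, on their centre line; the grasp point (between the pads) lies 19 mm behind it; z points along the fingers, y is the line along which they close (so a half turn about z gives the same grasp; the last joint's range is limited). The gripper opens to 88 mm and grips with 3 to 60 N. Pads are 18 mm wide; open, the fingers measure 123 mm over their backs; the gripper's body (75 mm by 187 mm) begins 45 mm behind the grasp point.
Start: joints at [-1.311, 0.264, 1.604, -0, 1.274, -0.037], TCP at [197.406, -645.483, 238.706] pointing down, gripper open.
Joint ranges: [-2.63, 2.63], [-0.94, 2.18], [0.31, 2.57], [-1.31, 4.45], [0, 2.66], [-2.55, 2.55]. Speed limits (rad/s): [2.57, 2.57, 3.14, 3.14, 3.14, 3.14].

INTERFACE

Orientations are given as a unit quaternion [w, x, y, z].
In Python, from workcell import r, set_gripper, planner, camera, camera_info, close_job, monitor gives the robot as it stands. The module is installed in compiled form; this text tells all that it offers. Calls block until the motion is done:
- r.move_ptp(position, orientation): joint-space move of the TCP to a pose.
- r.line_to(position, velocity=150, ori=None, threshold=None): straight line of the TCP; ori=None keeps the orientation; velocity is the mean speed in mm/s. With threshold (N) it stops when the force on the tool has changed by that much, and returns True; else False.
- r.move_j(angles): joint-space move.
- set_gripper(opening, strength=None): finger opening in mm; strength is the grip in N (None keeps the last); returns when the fingers have stopped.
- r.sleep(seconds).
- planner.ik(position, orientation): joint angles nearest the present ones, or None.
- camera(name): name is "side" or "top"; returns the picture (420x560x3 uint8, red, green, blue); there is no depth.
- camera_info(name): a dict with "vfov" (degrees; the focal length in pixels is half the picture's height over the tangent of half this angle, whatever the lens; pixels are square), "cx", "cy" (the principal point, pixels), "R" (3x3) and "t" (3): a world point X has camera coordinates R X + t. Camera axes: x right, y down, z forward; pixel columns grow to the right and rows downward; lengths in mm; the calibration is good to about 2 mm. A picture is of the moment at which its call begins. camera_info takes no time and is no camera call.
A pose or a line that the arm cannot do raises r.MotionError and nothing moves.
- close_job(): hands the job in; it is judged then, once.
Readings, each from a call of its own:
- monitor.current_t(): time.
- monitor.current_q(): joint angles.
- monitor.current_qd(): joint speeds.
- monitor.current_tau(): joint torques, N m.
- monitor.current_tcp_pos(): TCP position.
- monitor.current_tcp_rot(): TCP orientation.
- monitor.current_contact_force(): force on the tool from outside, world axes, zero at the start.
- monitor.current_wrist_torque(): the same for the moment, N m.
- monitor.current_gripper_width(): finger opening in mm.
- monitor.current_finger_force(): force on a finger pad.
Only numpy, scipy, OpenCV 4.12 (cv2) and the standard library are available. Lean on these libraries where they do the work, as an engineer would, in place of code of your own. Each camera call takes 0.05 s, during which the arm holds its last target. There are 200 camera calls.

TASK

The drawer of the grey cash box has no handle: one of the six identical flush plates on top of the box is its concealed catch. Feel over the plates with light presses of the fingertips until one gives way, press that one home so that the drawer springs out by itself, then let the plate come back up and take the hand clear. Do not touch the drawer, pick nothing up, and leave the things round the box where they stand.

Things in the scene. Friction and masses are not known exactly. Their poses are not given: they have to be found in the camera images.
- cash_box: Grey painted steel cash box, screwed to the table: 150 mm deep (its x) by 210 mm wide (its y) by 75 mm high. Origin at the centre of its underside, on the table; x points from the drawer front to the back, y to the left as seen from the front, z up.
- panel (a point): Centre of the flat top face of the box, 75 mm above the table, axes as the box. Six identical steel plates, 54 mm square, lie flush in 56 mm openings of this face: 2 rows of 3, 60 mm pitch, centres at x = -30, +30 and y = -60, 0, +60 mm from here along the box's axes. Five are rigid dummies; one, which looks the same and is a different one each time, is the sprung catch.
- catch (a joint): How far the catch plate is pressed down, in m: 0 flush, 0.006 fully home. It starts to move at 1 N, takes about 4 N to be fully home, frees the drawer at about 3.5 to 4.5 mm, and springs back up when let go. Shut fingertips fit into its opening.
- drawer (a joint): How far the drawer is out at the front (-x side) of the box, in m: 0 shut and latched, 0.035 fully out. It is driven by its own spring (2 to 4 N) and springs fully out, and stays out, once the catch frees it. Drawer front 196 mm wide and 53 mm high, no handle.
- tape_measure: Loose yellow tape measure, 28x69x62 mm, standing on the table to the right of the box; origin at the centre of its underside. To be left alone.
- till_roll: Loose white till roll standing on end, 48 mm across and 57 mm high, left of the box; origin at the centre of its underside. To be left alone.
- staples_box: Loose small green carton of staples, 36x58x24 mm, left of the box near its front; origin at the centre of its underside. To be left alone.

How it is judged (in metres and radians):
On the way:
1. the catch plate is pressed in, at least 3.5 mm (value of joint catch above 0.0035 m), for 0.04 s.
At the end, for the whole second after the job is handed in: The drawer stands at least 25 mm out, the catch plate is back up (less than 2 mm down), and the tape measure, till roll and staples box are within 20 mm of where they stood (value of joint drawer above 0.025 m and value of joint catch below 0.002 m and distance of each of tape_measure, till_roll, staples_box from where it was at the start of the episode below 0.02 m); the robot touches nothing.
It fails at once if the drawer is touched by the robot (more than 2 N) (contact force between any of the fingers, the arm and drawer above 2 N).
It fails at once if the robot presses on anything with more than 60 N (contact force between the fingers and anything else above 60 N).
It fails at once if a loose thing beside the box is moved or lifted more than 20 mm (distance of any of tape_measure, till_roll, staples_box from where it was at the start of the episode above 0.02 m).
It also fails if it takes over 51 s, if anything falls off the work surface, if the arm or the gripper's body presses on something with over 40 N, if the wrist force passes 120 N, or if a joint passes its speed limit or range.

## Working session

There is one attempt and no reset: what is moved stays moved. The work goes in short steps, each a Python script; the robot and the scene stay as the last script left them, time stands still between calls to the robot, and variables do not carry over. Pictures are saved under pics/ and viewed, at most 10 in all, crops included, and the job is handed in when it is done.

```bash
mkdir -p pics; python3 - <<'E'
from workcell import *
import cv2
for n in("top","side"):
    cv2.imwrite(f"pics/{n}0.png",camera(n)[:,:,::-1]); i=camera_info(n); print(n,i)
E
```

```text
top {'vfov': 49.398777736298726, 'cx': 279.25023420562695, 'cy': 204.23531314196077, 'R': array([[-0.005786  , -0.9995758 ,  0.02854371],
       [-0.99613627,  0.00326002, -0.08776044],
       [ 0.08763016, -0.02894121, -0.99573258]]), 't': array([-22.60038951, 570.18789416, 888.17729536])}
side {'vfov': 46.12161343507341, 'cx': 270.3948952961434, 'cy': 207.22978122400932, 'R': array([[ 0.96577313, -0.25887658, -0.01628446],
       [-0.17426768, -0.60106503, -0.77996898],
       [ 0.19212768,  0.75611094, -0.62560627]]), 't': array([-577.64666285,  157.53529543,  783.97137207])}
```

View pics/top0.png

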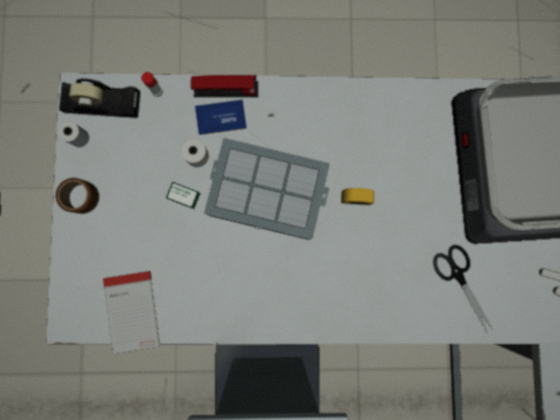

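View pics/side0.png

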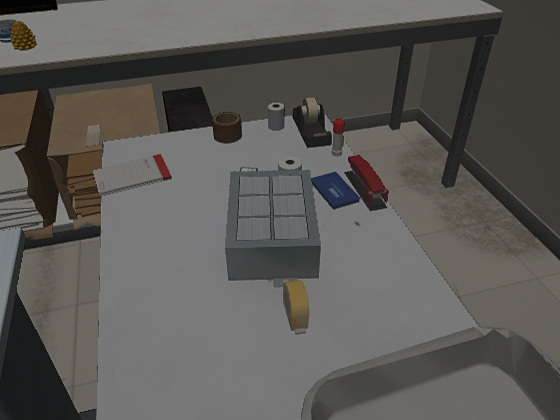

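The top view shows the box centred at about (268,190), with six light plates, its front towards the robot (down), yaw about -14°. The till roll is at (194,152), the staples at (182,194) and the tape at (358,196). In the side view the plates span about (237–310, 175–240).

```bash
cat > h.py <<'E'
import numpy as np, cv2
from workcell import *
def ray(n,uv,z):
    i=camera_info(n); f=210/np.tan(np.radians(i["vfov"])/2)
    d=np.c_[(np.asarray(uv)-[i["cx"],i["cy"]])/f,np.ones(len(uv))]@i["R"]; c=-i["R"].T@i["t"]
    return c+d*((z-c[2])/d[:,2])[:,None]
def plates(n,box,off):
    im=cv2.imread(f"pics/{n}0.png"); g=cv2.GaussianBlur(cv2.cvtColor(im,6),(3,3),0)
    x0,y0,x1,y1=box; s=g[y0:y1,x0:x1].astype(int)
    nb,l,st,ce=cv2.connectedComponentsWithStats((s>off).astype(np.uint8),connectivity=4)
    k=[i for i in range(1,nb) if 200<st[i,4]<1600]
    return ce[k]+[x0,y0], st[k,4]
E
python3 - <<'E'
from h import *
for n,b in(("top",(215,145,322,232)),("side",(234,172,314,244))):
    im=cv2.cvtColor(cv2.imread(f"pics/{n}0.png"),6)
    for off in range(95,190,5):
        c,a=plates(n,b,off)
        if len(c)==6:
            print(n,off,a.tolist(),c.round(1).tolist(),ray(n,c,75)[:,:2].round(1).tolist())
E
```

```text
side 95 [471, 471, 558, 568, 658, 660] [[286.7, 184.1], [253.6, 184.9], [288.3, 204.6], [253.7, 205.5], [290.1, 227.3], [253.3, 228.5]] [[643.1, 48.4], [584.7, 62.9], [628.7, -9.9], [570.7, 4.1], [614.5, -67.9], [556.0, -54.0]]
side 100 [441, 441, 519, 527, 622, 620] [[286.8, 183.8], [253.9, 184.7], [288.4, 204.5], [253.8, 205.4], [290.0, 227.3], [253.2, 228.2]] [[643.5, 49.1], [585.2, 63.3], [629.0, -9.6], [570.9, 4.6], [614.4, -67.7], [556.2, -53.4]]
side 105 [289, 355, 373, 244, 239, 378] [[289.8, 183.7], [254.7, 184.7], [289.8, 204.1], [259.8, 204.5], [296.6, 225.8], [255.8, 227.3]] [[648.8, 47.8], [586.7, 62.8], [631.5, -9.5], [581.4, 3.9], [625.7, -67.2], [560.7, -52.3]]
```

```bash
python3 - <<'E'
from h import *
for t in (85,90,100,105,110,115,120,125,130,135,140):
    c,a=plates("top",(224,146,322,230),t)
    print(t,len(c),a.tolist(), ray("top",c,75)[:,:2].round(0).tolist() if 4<len(c)<8 else "")
im=cv2.imread("pics/top0.png"); 
p=ray("top",[[226,139],[329,163],[312,239],[205,212]],75); print(p.round(0)[:,:2].tolist(),p.mean(0))
print(ray("top",[[194,152]],57),ray("top",[[182,194]],24),ray("top",[[358,196]],62))
E
```

```text
85 0 [] 
90 0 [] 
100 8 [615, 812, 805, 806, 680, 818, 829, 237] 
105 8 [575, 779, 775, 770, 657, 783, 791, 230] 
110 8 [549, 746, 737, 741, 632, 750, 756, 219] 
115 8 [529, 708, 706, 705, 611, 719, 723, 208] 
120 7 [508, 672, 676, 669, 588, 683, 685] [[668.0, -64.0], [640.0, 50.0], [626.0, -8.0], [612.0, -66.0], [582.0, 61.0], [568.0, 6.0], [554.0, -52.0]]
125 7 [491, 626, 629, 631, 556, 640, 643] [[669.0, -65.0], [640.0, 50.0], [626.0, -8.0], [612.0, -66.0], [583.0, 61.0], [568.0, 6.0], [554.0, -52.0]]
130 7 [476, 433, 446, 437, 397, 485, 458] [[669.0, -65.0], [644.0, 51.0], [630.0, -7.0], [616.0, -66.0], [587.0, 62.0], [571.0, 6.0], [558.0, -52.0]]
135 1 [457] 
140 1 [431] 
[[691.0, 77.0], [645.0, -119.0], [500.0, -85.0], [552.0, 116.0]] [596.7483075   -2.80248503  75.        ]
[[669.59640584 140.6442876   57.        ]] [[591.34352345 168.81824456  24.        ]] [[ 582.34023276 -176.49837262   62.        ]]
```

Both views agree to about 3 mm: centre about (598,-1.5), yaw about -13.8°. Next I'll close the fingers and probe.

```bash
cat >> h.py <<'E'
from scipy.spatial.transform import Rotation as Ro
C=np.array([598,-1.5]); yaw=np.radians(-13.8)
ex=np.array([np.cos(yaw),np.sin(yaw),0]); ey=np.array([-np.sin(yaw),np.cos(yaw),0])
def quat(s):
    y=s*ey; z=np.array([0,0,-1.]); return Ro.from_matrix(np.c_[np.cross(y,z),y,z]).as_quat()[[3,0,1,2]]
def plate(i,j,z): return [*(C+(i*30*ex+j*60*ey)[:2]),z]
E
python3 - <<'E'
from h import *
set_gripper(0,10)
P=plate(-1,-1,200); s=min((1,-1),key=lambda s:abs((planner.ik(P,quat(s)) if planner.ik(P,quat(s)) is not None else [9]*6)[5]))
r.move_ptp(P,quat(s)); print(s,monitor.current_t(),monitor.current_contact_force())
for i,j in((-1,-1),(-1,0),(-1,1),(1,1),(1,0),(1,-1)):
    r.line_to(plate(i,j,81),velocity=120); r.sleep(.15)
    hit=r.line_to(plate(i,j,70),velocity=12,threshold=3)
    z=monitor.current_tcp_pos()[2]; print(i,j,hit,round(z,2),monitor.current_contact_force().round(1) if hasattr(monitor.current_contact_force(),'round') else monitor.current_contact_force(),round(monitor.current_t(),1),flush=True)
    if not 73.5<z<77.5: break
    r.line_to(plate(i,j,81),velocity=60)
E
```

```text
1 3.8583 [ 0.57207064 -0.52735922  0.56328489]
-1 -1 True 75.42 [-0.6  0.2  3.9] 5.7
-1 0 True 75.43 [-0.6 -0.4  3.8] 7.3
-1 1 True 75.43 [0.4 0.2 3.6] 9.0
1 1 True 75.47 [ 0.5 -0.8  5. ] 10.6
1 0 True 74.13 [-0.1  0.2  1.2] 12.2
1 -1 True 75.48 [-0.2  0.1  5.7] 13.9
```

Plate (+30, 0) gave way: it stopped at 74.1 mm with only 1.2 N, while the others stopped at about 75.4. I'll press that one home.

```bash
python3 - <<'E'
from h import *
r.line_to(plate(1,0,81),velocity=100); r.sleep(.2)
for k in range(3):
    hit=r.line_to(plate(1,0,69),velocity=15,threshold=12); r.sleep(.2)
    z=monitor.current_tcp_pos()[2]; print(hit,z,monitor.current_contact_force(),monitor.current_t())
    if not hit or z<71: break
r.line_to(plate(1,0,140),velocity=80)
r.line_to([*C,280],velocity=150)
q=monitor.current_q(); q=list(q); q[0]-=0.9; r.move_j(q)
print(monitor.current_t()); cv2.imwrite("pics/top1.png",cv2.resize(camera("top")[100:260,140:420,::-1],None,fx=2,fy=2))
E
```

```text
False 69.44185537154999 [-1.69007534 -0.06793294  4.92032264] 16.2417
20.275
```

View pics/top1.png

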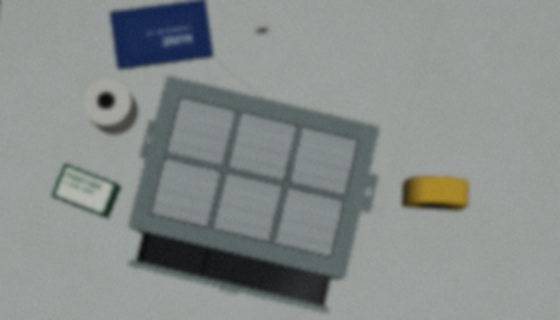

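The drawer is out: its dark interior shows below the front edge, around (235,275) in the crop. The tape, till roll and staples stand where they were, and the hand is clear.

```bash
python3 -c "
from workcell import *
print(close_job())"
```

```text
the job is handed in; nothing more can be done
None
```

I found the catch at plate (+30, 0) mm and pressed it fully home; the drawer sprang out, the hand is clear with nothing else moved, and the job was handed in at about 20 s (no verdict was returned).

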